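# Lever open the jeweller's scrap box

## Robot

A 6-joint arm with a two-finger parallel gripper is mounted at the origin on the work surface. World frame = base frame: x ahead of the robot, y to its left, z up, the work surface at z = 0. Lengths are in m, angles in rad, forces in N, time in s.
With the tool pointing down it reaches from about 0.25 to 0.8 m from the base axis. Payload 3.9 kg.
Tool frame: the origin (TCP) lies on the centre line of the jaws, within the pads' length; the fingertips stand 11 mm ahead of it and the grasp point (between the pads) lies 8 mm behind it (bot.finger_overhang is the distance from the TCP to the fingertips, in m); z points along the fingers, y is the line along which they close (so a half turn about z gives the same grasp; the last joint's range is limited). The gripper opens to 85 mm and grips with 20 to 120 N. Pads are 22 mm wide; open, the fingers measure 114 mm over their backs; the gripper's body (76 mm by 85 mm) begins 54 mm behind the grasp point. The pads swing forward as they close: fully open they stand 13 mm farther back than shut.
Start: joints at [1.161, 0.26, -0.138, 1.173, 0, 1.571], TCP at [0.209, 0.482, 0.242] pointing down, gripper open.
Joint ranges: [-2.78, 2.78], [-0.83, 1.72], [-1.28, 1.37], [-1.9, 2.12], [-1.57, 1.48], [-3.14, 3.14]. Speed limits (rad/s): [2.57, 2.57, 3.14, 3.14, 3.14, 3.14].

## Interface

Orientations are given as a rotation vector (axis times angle).
In Python, from bench import bot, cams, finish_job gives the robot as it stands. The module is installed in compiled form; this text tells all that it offers.
- The arm moves only by the tool shift_gripper, called after ">>>" as name(argument=value, ...) on one line, values as JSON. Schema: {"type":"object","properties":{"increments":{"type":"array","items":{"type":"object","properties":{"xyz":{"type":"array","items":{"type":"number"},"minItems":3,"maxItems":3},"r":{"type":"array","items":{"type":"number"},"minItems":3,"maxItems":3},"finger_gap":{"type":"number"}},"additionalProperties":false,"required":["finger_gap"]},"minItems":1,"maxItems":8},"grip_n":{"type":"number"},"only":{"type":"string"},"quiet":{"type":"boolean"},"lines":{"type":"string"}},"required":["increments"],"additionalProperties":false}. increments is a list of rows, 1 to 8 of them, each an object with the fields xyz (a list: dx, dy, dz in fractions of the full range, 1 being 0.25 m), r (a list: a rotation vector rx, ry, rz in shares of pi rad (1.0 is pi rad)), finger_gap (the finger opening in m); a field left out counts as zero (the opening has to be given); each row shifts and turns the commanded pose from where the row before left it, along the tool's axes as they then stand; what a row does not reach is not made up. A row lasts 1/12 s, in which the tool goes at most 0.0417 m and 0.125 rad, less where a joint would pass 70% of its speed; a pose out of reach is approached as far as the arm can. The fingers move at their own pace and stop on an object; grip_n is the grip in N (left out, the last holds). Time passes only in rows, so rows that do not move let the fingers close. The tool returns the time, the measured TCP pose, the force, the opening and the grip force at its end. only (a regular expression) keeps the lines of the reply that match it, lines (a string "A,B") keeps lines A to B, and quiet returns only ok. No shift or turn number may pass 1 either way. Input that does not fit is refused with a message, and nothing moves.
- bot.state(): the state, without advancing time (a new reading comes with each control period).
- cams.snapshot(name): name is "scene" or "top" or "wrist"; returns the picture (400x640x3 uint8, red, green, blue); there is no depth.
- cams.camera_model(name): a dict with "fov_y" (degrees; the focal length in pixels is half the picture's height over the tangent of half this angle, whatever the lens; pixels are square), "cx", "cy" (the principal point, pixels), "xyz" and "rotation" of the camera in the world. Camera axes: x right, y up, looking along -z (the intrinsics and any distortion apply to the point x, -y, -z); pixel columns grow to the right and rows downward; lengths in m; the calibration is good to about 2 mm. A picture is of the moment at which its call begins: read the wrist's pose just before it. camera_model takes no time and is no camera call; for the wrist camera it gives the pose at the moment of the call.
- finish_job(): hands the job in; it is judged then, once.
The state is a dict: "t": time; "qpos": joint angles; "dq": joint speeds; "effort": joint torques, N m; "tool_pos": TCP position; "eef_rot": TCP orientation; "ft_force": force on the tool from outside, world axes, zero at the start; "wrist_torque": the same for the moment, N m; "grip_width": finger opening in m; "gripper_force": force on a finger pad.
Only numpy, scipy, OpenCV 4.12 (cv2) and the standard library are available. Lean on these libraries where they do the work, as an engineer would, in place of code of your own. Each camera call takes 0.05 s, during which the arm holds its last target. There are 200 camera calls.

## Task

Open the steel scrap box on the jeweller's bench by its lever, pushing only and grasping nothing: with a fingertip push the bolt's upright stub outward until the bolt is fully drawn back off the heavy flap, then press the wooden crossbar at the lever's long end smoothly all the way down to its stop, so that the short end raises the flap. The program finishes while the fingers still hold the lever down and the flap up. Keep the robot off the flap, do not let it fall back, and leave the other things on the bench where they stand.

Things in the scene. Friction and masses are not known exactly. Their poses are not given: they have to be found in the camera images.
- scrapbox: Grey sheet-steel box, 190 (its x) x 150 (y) x 85 mm high, fixed to the bench; origin at the centre of its underside. A 10 mm steel flap (186 x 155 mm, 2.6 kg, top at 95 mm) covers it, hinged on its +y edge, with a 50 mm wide tongue to y = -125 mm. The lever stands outside its -y wall and runs along its -y axis. The bolt lies on a shelf outside its -x wall (to x = -173 mm) at y = -40 mm.
- flap (a joint): Flap angle in rad: 0 shut, growing as the tongue side rises; about 0.38 with the lever fully down. It falls shut by its weight.
- flap_edge (a point): Middle of the flap's upper edge at the end of its tongue, over the lever's short end (95 mm high when shut).
- lever (a joint): Lever angle in rad: 0 at rest with the long end up, growing as the long end is pressed down, 0.98 at the stiff stop. A roller at its short end bears under the flap's tongue, and the flap's weight returns it. About 2 to 7 N at the crossbar raises and holds the flap; while the bolt is shut over the flap the lever cannot move.
- crossbar (a point): Centre of the wooden crossbar at the lever's long end: a round bar 28 mm in diameter, 80 mm long, parallel to the box's x. It moves on an arc of radius 185 mm about the fulcrum: 98 mm above the fulcrum (210 mm above the bench) at rest, 75 mm below it (36 mm above the bench) at the stop.
- fulcrum (a point): Centre of the lever's pivot pin, 111 mm above the bench, axis parallel to the box's x; between two upright steel cheeks, 127 mm high, 46 mm over their outsides.
- bolt (a joint): Bolt travel in m: 0 shut, its nose 13 mm over the flap's edge; 0.034 fully drawn back. It slides along the box's -x (away from the flap) against about 2 N of friction and stays where left.
- stub (a point): Middle of the top of the bolt's upright steel stub: 14 mm in diameter, its top 146 mm above the bench, standing 40 mm above the bolt (bolt's top at 106 mm). When shut it stands 25 mm outside the flap's edge.
- hammer: Loose hammer, 200 mm, lying beside the lever on the box's +x side. To be left alone.
- jar: Loose amber jar, 56 mm in diameter, 75 mm high, beyond the lever's long end on the +x side. To be left alone.
- spool: Loose wooden spool, 44 mm in diameter, 42 mm high, beside the lever on the -x side. To be left alone.
- dome_punch: Loose steel doming punch, 20 mm in diameter, standing 74 mm high, on the -x side between the lever and the bolt. To be left alone.
- polish_tin: Loose flat tin, 64 mm in diameter, 26 mm high, on the box's +x side. To be left alone.
- brush: Loose brush, 170 mm, lying on the -x side near the lever's long end. To be left alone.
- bench_block: Loose steel bench block, 65 x 65 x 20 mm, on the box's +x side near the hinge. To be left alone.

How it is judged:
On the way, in this order (a step that is already met when the one before it is completed fails the run):
1. the bolt is drawn back off the flap (value of joint bolt above 0.027 m and value of joint flap below 0.05 rad), for 0.2 s.
2. the lever is pressed down by the fingers and raises the flap (value of joint lever above 0.86 rad and value of joint flap above 0.33 rad and contact force between the fingers and lever above 0.5 N), for 0.2 s.
At the end, for the whole second after the job is handed in: The bolt is still drawn back (over 24 of its 34 mm), the fingers press on the lever (over 0.5 N), which is held down past 0.86 of its 0.98 rad, and the flap rests on its short end, raised by more than 0.33 rad and still (all of step 2 and value of joint bolt above 0.024 m and velocity of joint flap between -0.1 and 0.1 rad/s); the arm keeps its last pose, push and grip.
It fails at once if the arm or the fingers touch the flap (contact force between any of the arm, the fingers and flap above 1 N).
It fails at once if the flap falls back or is thrown up (value of joint flap above 0.6 rad or velocity of joint flap above 2 rad/s or velocity of joint flap below -1.5 rad/s).
It fails at once if one of the loose things is pushed away, knocked over or lifted (distance of any of hammer, jar, spool, dome_punch, polish_tin, brush, bench_block from where it was at the start of the episode above 0.03 m).
It also fails if it takes over 48 s, if anything falls off the work surface, if the arm or the gripper's body presses on something with over 40 N, if the wrist force passes 120 N, or if a joint passes its speed limit or range.

## Working session

There is one attempt and no reset: what is moved stays moved. The work goes in short steps, Python scripts to look and compute and a tool call to move; the robot and the scene stay as the last step left them, time stands still between calls to the robot, and variables do not carry over. Pictures are saved under pics/ and viewed, at most 10 in all, crops included, and the job is handed in when it is done.

```bash
mkdir -p pics; python3 - <<'E'
from bench import bot,cams
import cv2,numpy as np
print(bot.state())
for n in("scene","top"):
    m=cams.camera_model(n);print(n,m)
    cv2.imwrite(f"pics/{n}0.png",cams.snapshot(n)[:,:,::-1])
E
```

```text
{'t': 0.0, 'qpos': array([ 1.16102130e+00,  2.60700010e-01, -1.39395292e-01,  1.17271823e+00,
        3.27073872e-05,  1.57078188e+00]), 'dq': array([ 0.00144331, -0.00104903, -0.00095187,  0.00033183,  0.00050662,
        0.00121999]), 'effort': array([ 3.13228966e-04, -4.05672669e+01,  2.53924942e+01,  1.88840542e-02,
       -6.89058197e-05,  4.90266942e-06]), 'tool_pos': array([0.20888137, 0.48091581, 0.2414466 ]), 'eef_rot': array([-0.63906662, -3.07545263,  0.00309145]), 'ft_force': array([0.36405229, 0.80267791, 0.20240321]), 'wrist_torque': array([0.0432188 , 0.01117366, 0.02767895]), 'gripper_force': 0.0, 'grip_width': 0.08552851306216305}
scene {'fov_y': 46.20234338371425, 'cx': 310.0532209523721, 'cy': 197.64337247082616, 'xyz': array([0.93136121, 0.53371712, 0.95213248]), 'rotation': array([0.26747275, 0.81180455, 2.36981846])}
top {'fov_y': 51.65215540417331, 'cx': 315.1995205981234, 'cy': 203.99237229109605, 'xyz': array([0.47272607, 0.05402229, 1.28271374]), 'rotation': array([ 0.06315776, -0.06572071, -1.56304075])}
```

View pics/top0.png

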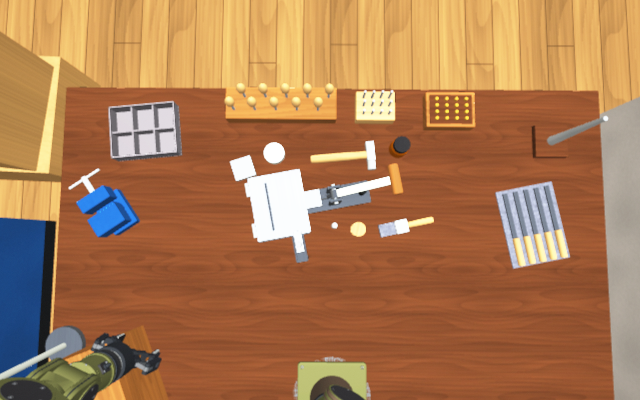

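View pics/scene0.png

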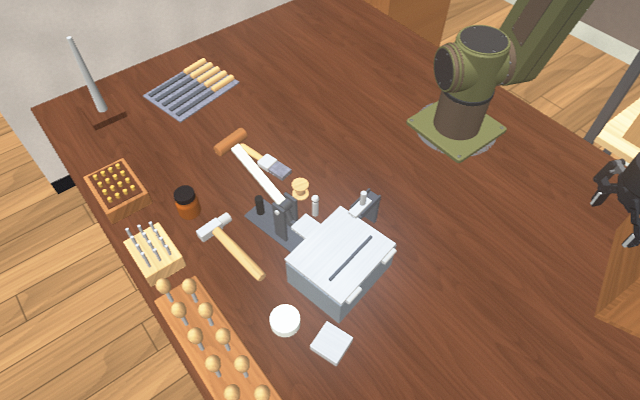

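The top view shows the lever running image-right, with the orange crossbar at about (396,178). The bolt is at the bottom of the box, near (300,247). In the scene view the crossbar is near (230,141) and the stub near (363,195). I'll zoom in on both and measure.

```bash
cat > h.py <<'E'
import numpy as np,cv2
from scipy.spatial.transform import Rotation as R
from bench import bot,cams
def ray(m,p,h=400):
    f=h/2/np.tan(np.radians(m['fov_y'])/2)
    d=np.array([(p[0]-m['cx'])/f,-(p[1]-m['cy'])/f,-1.])
    return np.array(m['xyz']),R.from_rotvec(m['rotation']).apply(d/np.linalg.norm(d))
def plane(m,p,z):
    o,d=ray(m,p);return o+d*(z-o[2])/d[2]
def tri(m1,p1,m2,p2):
    o1,d1=ray(m1,p1);o2,d2=ray(m2,p2)
    s=np.linalg.lstsq(np.c_[d1,-d2],o2-o1,rcond=None)[0]
    a=o1+s[0]*d1;b=o2+s[1]*d2
    return (a+b)/2,np.linalg.norm(a-b)
def proj(m,X):
    f=200/np.tan(np.radians(m['fov_y'])/2)
    c=R.from_rotvec(m['rotation']).inv().apply(np.array(X)-m['xyz'])
    return np.array([m['cx']-f*c[0]/c[2],m['cy']+f*c[1]/c[2]])
E
python3 - <<'E'
from h import *
cs,ct=[cams.camera_model(n) for n in("scene","top")]
s=cv2.imread("pics/scene0.png");t=cv2.imread("pics/top0.png")
def orange(im,roi):
    x0,y0,x1,y1=roi;h=cv2.cvtColor(im[y0:y1,x0:x1],cv2.COLOR_BGR2HSV)
    m=cv2.inRange(h,(8,130,140),(20,255,255))
    n,l,st,c=cv2.connectedComponentsWithStats(m);i=1+np.argmax(st[1:,4])
    pts=np.argwhere(l==i)[:,::-1]+[x0,y0]
    return cv2.minAreaRect(pts.astype(np.float32)),st[i,4]
a,b=orange(s,(205,120,255,160)),orange(t,(380,155,412,200))
print(a,b,tri(cs,a[0][0],ct,b[0][0]))
A=cv2.resize(t[130:270,225:425],None,fx=4,fy=4,interpolation=cv2.INTER_CUBIC)
cv2.imwrite("pics/t1.png",A)
cv2.imwrite("pics/s1.png",cv2.resize(s[120:320,205:405],None,fx=3,fy=3,interpolation=cv2.INTER_CUBIC))
E
```

```text
(((231.65386962890625, 134.7692413330078), (32.28355026245117, 44.65336227416992), 70.55996704101562), np.int32(566)) (((395.5, 177.0), (44.0, 31.0), 90.0), np.int32(1301)) (array([ 0.62754996, -0.15075405,  0.23448165]), np.float64(0.005465441483107456))
```

View pics/t1.png

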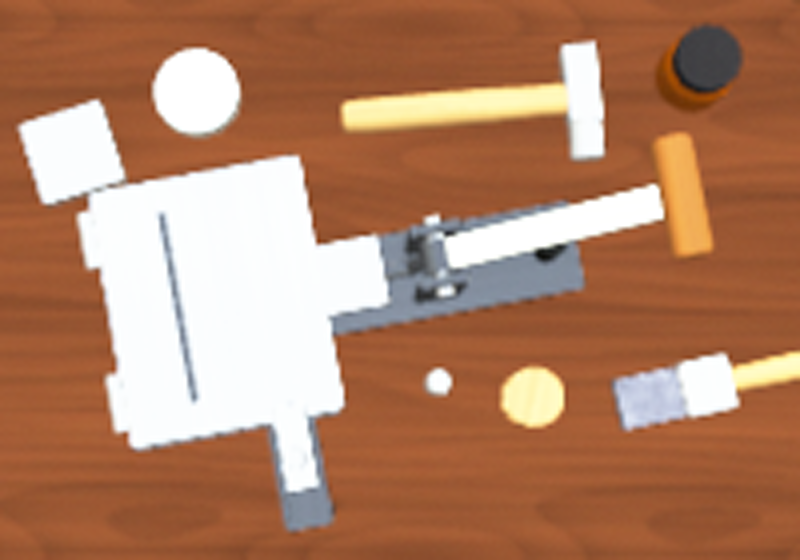

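View pics/s1.png

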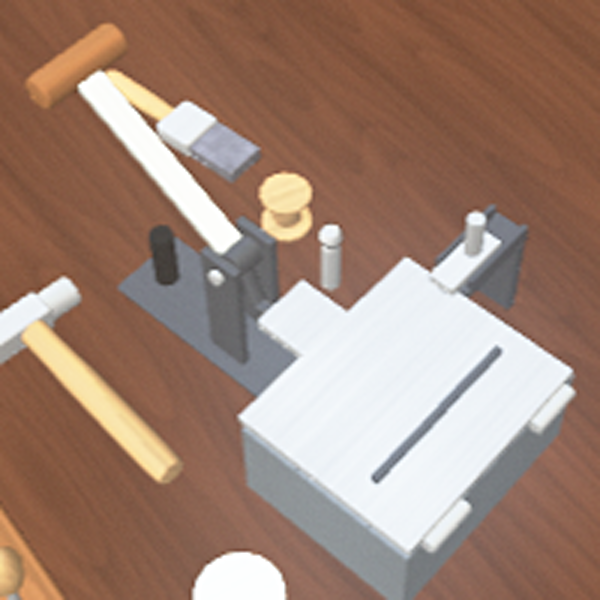

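The zooms show the crossbar centre at top (684,195) and scene (77,66). The stub top is at scene (476,217). The flap corners are at top (300,155), (343,410) and scene (243,418), (410,260). I'll triangulate these points.

```bash
python3 - <<'E'
from h import *
cs,ct=[cams.camera_model(n) for n in("scene","top")]
S=lambda x,y:(205+x/3-.33,120+y/3-.33); T=lambda x,y:(225+x/4-.37,130+y/4-.37)
P={'crossbar':((77,66),(684,195)),'flap+x':((243,418),(300,155)),'flap-x':((410,260),(343,410)),
'tong+x':((258,320),(380,235)),'tong-x':((303,281),(388,308)),'hinge-x':((573,376),(133,448)),
'spool':((286,194),(533,397)),'punch':((331,232),(438,380)),'stub':((476,217),(298,456))}
W={}
for k,(a,b) in P.items():
    x,e=tri(cs,S(*a),ct,T(*b));W[k]=x;print(k,x.round(4),round(e,4))
# box frame fit from flap corners
L=np.array([[.093,-.075],[-.093,-.075],[.025,-.125],[-.025,-.125],[-.093,.08]])
Q=np.array([W[k][:2] for k in('flap+x','flap-x','tong+x','tong-x','hinge-x')])
def fit(z=None):
    Qp=np.array([plane(ct,T(*P[k][1]),.095)[:2] for k in('flap+x','flap-x','tong+x','tong-x','hinge-x')]) if z else Q
    l=L-L.mean(0);q=Qp-Qp.mean(0)
    th=np.arctan2((l[:,0]*q[:,1]-l[:,1]*q[:,0]).sum(),(l*q).sum())
    c,s=np.cos(th),np.sin(th);Rm=np.array([[c,-s],[s,c]]);o=Qp.mean(0)-Rm@L.mean(0)
    print('th',th,'o',o,'res mm',((Qp-(L@Rm.T+o))*1000).round(1).tolist());return Rm,o
for z in(None,1):
    Rm,o=fit(z)
    print('stub pred',o+Rm@[-.118,-.04],'from scene',plane(cs,S(476,217),.146))
    print('crossbar local (tri)',Rm.T@(W['crossbar'][:2]-o), plane(ct,T(684,195),.224),plane(cs,S(77,66),.21))
    for k in('spool','punch'):print(k,Rm.T@(W[k][:2]-o))
E
```

```text
crossbar [ 0.6291 -0.1572  0.2088] 0.002
flap+x [0.6725 0.1    0.0924] 0.005
flap-x [0.489  0.0662 0.0903] 0.0014
tong+x [0.6149 0.0409 0.0936] 0.003
tong-x [0.5641 0.033  0.0904] 0.0021
hinge-x [0.4612 0.2168 0.0871] 0.0
spool [ 0.5009 -0.0762  0.0414] 0.0001
punch [ 0.5116 -0.0029  0.0727] 0.0015
stub [0.4562 0.0966 0.148 ] 0.0027
th 0.18779667354565924 o [0.56668691 0.15773516] res mm [[0.5, -1.4], [-0.3, -0.5], [0.4, 1.3], [-1.3, 2.8], [0.8, -2.2]]
stub pred [0.45822938 0.09640846] from scene [0.45398093 0.09646063 0.146     ]
crossbar local (tri) [ 0.00255052 -0.32107821] [ 0.6277311  -0.15486053  0.224     ] [ 0.62894685 -0.15524651  0.21      ]
spool [-0.10827916 -0.21758673]
punch [-0.08415678 -0.14752285]
th 0.1853686535785197 o [0.56720383 0.1570205 ] res mm [[1.5, -2.1], [-0.2, -0.5], [1.1, 1.1], [-2.7, 4.3], [0.2, -2.8]]
stub pred [0.45859772 0.09595732] from scene [0.45398093 0.09646063 0.146     ]
crossbar local (tri) [ 0.00295375 -0.32027338] [ 0.6277311  -0.15486053  0.224     ] [ 0.62894685 -0.15524651  0.21      ]
spool [-0.10812688 -0.21705131]
punch [-0.08417469 -0.14692907]
```

Everything triangulates consistently, with residuals of about 2 mm. The stub is at (0.456,0.0965,0.147), the crossbar at (0.629,-0.156,0.21), and the box yaw is 0.187. Next is the approach in tool axes.

```bash
cat > go.py <<'E'
import sys
from h import *
th=0.187; ux=np.array([np.cos(th),np.sin(th),0]);uy=np.array([-np.sin(th),np.cos(th),0])
def rel(X):
    s=bot.state();r=R.from_rotvec(s['eef_rot'])
    Rt=r.as_matrix()
    best=None
    for sg in(1,-1):
        G=np.c_[-ux*sg,uy*sg,[0,0,-1]]
        G[:,0]=np.cross(G[:,1],G[:,2])
        d=(r.inv()*R.from_matrix(G)).as_rotvec()
        if best is None or np.linalg.norm(d)<np.linalg.norm(best):best=d
    print('tool d',(Rt.T@(np.array(X)-s['tool_pos'])).round(4),'rot',best.round(4),'tcp',s['tool_pos'].round(4),'ft',s['ft_force'].round(2),'t',s['t'])
    print('tool axes in box: x',[(Rt[:,0]@u).round(2) for u in(ux,uy)],'y',[(Rt[:,1]@u).round(2) for u in(ux,uy)],'q',s['qpos'].round(2))
if __name__=='__main__':rel([float(v) for v in sys.argv[1:4]])
E
python3 go.py $(python3 -c "print(0.456+.033*.9826,0.0965+.033*.186,.2)")
python3 -c "
from bench import bot;print(bot.finger_overhang)"
```

```text
tool d [-0.4071 -0.2356  0.042 ] rot [-1.700e-03 -5.000e-04 -5.968e-01] tcp [0.2089 0.481  0.2415] ft [ 0.21 -0.05  0.51] t 0.1
tool axes in box: x [np.float64(-0.83), np.float64(0.56)] y [np.float64(0.56), np.float64(0.83)] q [ 1.16  0.26 -0.14  1.17 -0.    1.57]
0.011
```

Units first: shifts go in shares of 0.25 m and turns go in shares of pi rad. So -0.034 m is -0.136, -0.0196 m is -0.0784.

>>> shift_gripper(increments=[{"xyz": [-0.136,-0.0784,0],"finger_gap": 0},{"xyz": [-0.136,-0.0784,0],"finger_gap": 0},{"xyz": [-0.136,-0.0784,0],"finger_gap": 0},{"xyz": [-0.136,-0.0784,0],"finger_gap": 0},{"xyz": [-0.136,-0.0784,0],"finger_gap": 0},{"xyz": [-0.136,-0.0784,0],"finger_gap": 0},{"xyz": [-0.136,-0.0784,0],"finger_gap": 0},{"xyz": [-0.136,-0.0784,0],"finger_gap": 0}])

```text
t: 0.77
tool_pos: [0.3966, 0.2275, 0.2421]
eef_rot: [-0.639, -3.076, 0.0]
ft_force: [0.8, 0.9, -0.1]
grip_width: 0.0001
gripper_force: 0.0
```

>>> shift_gripper(increments=[{"xyz": [-0.136,-0.0784,0],"finger_gap": 0},{"xyz": [-0.136,-0.0784,0],"finger_gap": 0},{"xyz": [-0.136,-0.0784,0],"finger_gap": 0},{"r": [0,0,-0.0382],"finger_gap": 0},{"r": [0,0,-0.0382],"finger_gap": 0},{"r": [0,0,-0.0382],"finger_gap": 0},{"r": [0,0,-0.0382],"finger_gap": 0},{"r": [0,0,-0.0372],"finger_gap": 0}])

```text
t: 1.43
tool_pos: [0.466, 0.1344, 0.2418]
eef_rot: [0.302, -3.126, 0.0]
ft_force: [-0.8, 0.6, 0.8]
grip_width: -0.0
gripper_force: 0.0
```

>>> shift_gripper(increments=[{"finger_gap": 0},{"finger_gap": 0},{"finger_gap": 0}])

```text
t: 1.68
tool_pos: [0.4661, 0.1347, 0.2421]
eef_rot: [0.29, -3.128, 0.0]
ft_force: [-0.2, -0.5, -1.0]
grip_width: 0.0005
gripper_force: 0.0
```

```bash
python3 go.py $(python3 -c "print(0.456+.033*.9826,0.0965+.033*.186,.2)")
```

```text
tool d [-0.0161 -0.0357  0.0421] rot [-0.0001 -0.0006 -0.0021] tcp [0.4661 0.1347 0.2421] ft [-0.19 -0.45 -0.96] t 1.6833
tool axes in box: x [np.float64(-1.0), np.float64(0.0)] y [np.float64(0.0), np.float64(1.0)] q [ 0.28  0.19 -0.23  1.15 -0.    0.1 ]
```

In the tool's units: -0.036 m is -0.144, -0.016 m is -0.064.

>>> shift_gripper(increments=[{"xyz": [-0.064,-0.144,0],"finger_gap": 0},{"xyz": [0,0,0.12],"finger_gap": 0},{"finger_gap": 0},{"finger_gap": 0}])

```text
t: 2.02
tool_pos: [0.487, 0.102, 0.2111]
eef_rot: [0.291, -3.124, 0.0]
ft_force: [-0.6, -0.3, 1.0]
grip_width: -0.0001
gripper_force: 0.0
```

```bash
python3 go.py $(python3 -c "print(0.456+.033*.9826,0.0965+.033*.186,.137)")
python3 - <<'E'
from h import *
a=cams.snapshot("wrist")[:,:,::-1];b=cams.snapshot("scene")[:,:,::-1]
cv2.imwrite("pics/w2.png",np.hstack([cv2.resize(a,(400,250)),cv2.resize(b[120:245,265:465],(400,250))]))
E
```

```text
tool d [-0.0018  0.0004  0.0741] rot [ 0.0002 -0.0045 -0.0015] tcp [0.487  0.102  0.2111] ft [-0.63 -0.27  1.  ] t 2.0167
tool axes in box: x [np.float64(-1.0), np.float64(0.0)] y [np.float64(0.0), np.float64(1.0)] q [ 0.21  0.23 -0.26  1.08  0.    0.02]
```

View pics/w2.png

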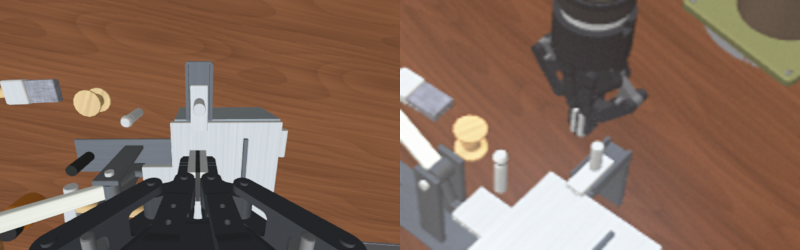

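In the wrist view the stub, at (199,104), lies straight ahead of the closed fingers, at (198,160), so they are laterally aligned. I'll go down between the stub and the flap side.

In the tool's units: 0.025 m is 0.1, 0.022 m is 0.088.

>>> shift_gripper(increments=[{"xyz": [0,0,0.1],"finger_gap": 0},{"xyz": [0,0,0.1],"finger_gap": 0},{"xyz": [0,0,0.088],"finger_gap": 0},{"finger_gap": 0},{"finger_gap": 0}])

```text
t: 2.53
tool_pos: [0.4882, 0.1028, 0.1407]
eef_rot: [0.295, -3.127, 0.0]
ft_force: [0.2, -0.5, 0.3]
grip_width: 0.0
gripper_force: 0.0
```

```bash
python3 go.py $(python3 -c "print(0.456+.018*.9826,0.0965+.018*.186,.137)")
```

```text
tool d [ 0.0148 -0.0002  0.0037] rot [ 0.0001 -0.0011  0.0008] tcp [0.4882 0.1028 0.1407] ft [ 0.22 -0.54  0.28] t 2.5333
tool axes in box: x [np.float64(-1.0), np.float64(-0.0)] y [np.float64(-0.0), np.float64(1.0)] q [ 0.21  0.28 -0.38  0.9   0.    0.02]
```

In the tool's units: 0.006 m is 0.024, 0.005 m is 0.02.

>>> shift_gripper(increments=[{"xyz": [0.024,0,0.008],"finger_gap": 0},{"xyz": [0.024,0,0],"finger_gap": 0},{"xyz": [0.024,0,0],"finger_gap": 0},{"xyz": [0.02,0,0],"finger_gap": 0}])

```text
t: 2.87
tool_pos: [0.467, 0.0984, 0.1398]
eef_rot: [-0.293, 3.124, 0.001]
ft_force: [2.0, 1.0, 1.4]
grip_width: 0.0001
gripper_force: 1.1
```

>>> shift_gripper(increments=[{"xyz": [0.02,0,0],"finger_gap": 0},{"xyz": [0.02,0,0],"finger_gap": 0},{"xyz": [0.02,0,0],"finger_gap": 0},{"xyz": [0.02,0,0],"finger_gap": 0}])

```text
t: 3.2
tool_pos: [0.4465, 0.0944, 0.1387]
eef_rot: [-0.293, 3.127, 0.0]
ft_force: [2.9, 0.7, 2.4]
grip_width: 0.0001
gripper_force: 1.1
```

Contact came about where I expected, with roughly 2–3 N of friction. I'll keep pushing until the force rises at the bolt's stop.

In the tool's units: 0.003 m is 0.012.

>>> shift_gripper(increments=[{"xyz": [0.012,0,0],"finger_gap": 0},{"xyz": [0.012,0,0],"finger_gap": 0},{"finger_gap": 0}])

```text
t: 3.45
tool_pos: [0.4439, 0.0938, 0.1388]
eef_rot: [-0.293, 3.121, 0.001]
ft_force: [8.4, 2.2, -4.9]
grip_width: -0.0002
gripper_force: 4.6
```

>>> shift_gripper(increments=[{"xyz": [0.008,0,0],"finger_gap": 0},{"xyz": [0.008,0,0],"finger_gap": 0},{"finger_gap": 0}])

```text
t: 3.7
tool_pos: [0.4436, 0.0937, 0.1392]
eef_rot: [-0.292, 3.115, 0.001]
ft_force: [15.8, 3.2, -10.4]
grip_width: -0.0003
gripper_force: 8.0
```

The force rises to 16 N at the stop. I'll back off, rise and check.

In the tool's units: -0.04 m is -0.16, -0.03 m is -0.12.

>>> shift_gripper(increments=[{"xyz": [-0.048,0,0],"finger_gap": 0},{"xyz": [0,0,-0.12],"finger_gap": 0},{"xyz": [0,0,-0.12],"finger_gap": 0},{"xyz": [0,0,-0.16],"finger_gap": 0},{"xyz": [0,0,-0.16],"finger_gap": 0},{"xyz": [0,0,-0.12],"finger_gap": 0},{"finger_gap": 0},{"finger_gap": 0}])

```text
t: 4.37
tool_pos: [0.4484, 0.0946, 0.3095]
eef_rot: [-0.293, 3.126, -0.0]
ft_force: [-0.3, -0.3, -0.6]
grip_width: 0.0002
gripper_force: 0.0
```

```bash
python3 - <<'E'
from h import *
b=cams.snapshot("scene")[:,:,::-1];cv2.imwrite("pics/s3.png",cv2.resize(b[120:270,205:405],None,fx=3,fy=3,interpolation=cv2.INTER_CUBIC))
E
python3 go.py .6275 -.159 .30
```

```text
tool d [-0.1297 -0.2825  0.0077] rot [-0.0002 -0.0016  0.0001] tcp [0.4476 0.0945 0.3079] ft [ 0.16 -0.59 -0.81] t 4.4167
tool axes in box: x [np.float64(-1.0), np.float64(-0.0)] y [np.float64(-0.0), np.float64(1.0)] q [ 0.21  0.12 -0.14  1.31 -0.    0.02]
```

View pics/s3.png

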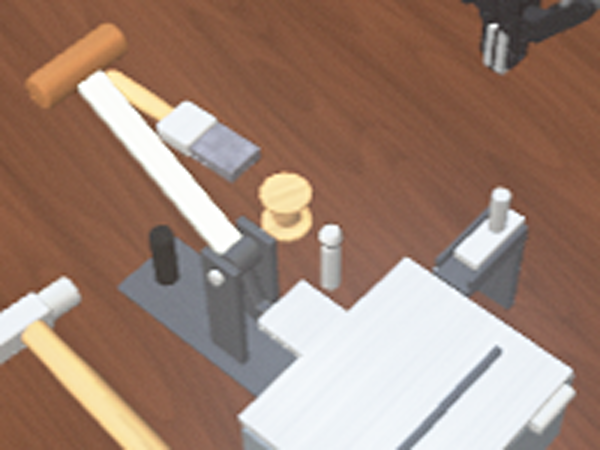

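The stub has moved to (500,193) and the bolt's nose is clear of the flap edge. The crossbar is unchanged at (77,66). Next I'll go above the crossbar.

In the tool's units: -0.0353 m is -0.1412, -0.0163 m is -0.0652.

>>> shift_gripper(increments=[{"xyz": [-0.0652,-0.1412,0],"finger_gap": 0},{"xyz": [-0.0652,-0.1412,0],"finger_gap": 0},{"xyz": [-0.0652,-0.1412,0],"finger_gap": 0},{"xyz": [-0.0652,-0.1412,0],"finger_gap": 0},{"xyz": [-0.0652,-0.1412,0],"finger_gap": 0},{"xyz": [-0.0652,-0.1412,0],"finger_gap": 0},{"xyz": [-0.0652,-0.1412,0],"finger_gap": 0},{"xyz": [-0.0652,-0.1412,0],"finger_gap": 0}])

```text
t: 5.08
tool_pos: [0.6282, -0.1599, 0.3053]
eef_rot: [0.293, -3.122, -0.003]
ft_force: [0.7, 0.6, 1.1]
grip_width: 0.0
gripper_force: 0.0
```

>>> shift_gripper(increments=[{"finger_gap": 0},{"finger_gap": 0}])

```text
t: 5.25
tool_pos: [0.6284, -0.16, 0.3039]
eef_rot: [0.288, -3.121, -0.004]
ft_force: [-0.6, 0.4, 0.8]
grip_width: -0.0006
gripper_force: 0.0
```

```bash
python3 go.py .6275 -.158 .25
python3 - <<'E'
from h import *
a=cams.snapshot("wrist")[:,:,::-1];b=cams.snapshot("scene")[:,:,::-1]
cv2.imwrite("pics/w4.png",np.hstack([cv2.resize(a,(400,250)),cv2.resize(b[70:195,155:355],(400,250))]))
E
```

```text
tool d [0.0001 0.002  0.0539] rot [ 0.0031 -0.0067 -0.0027] tcp [ 0.6284 -0.16    0.3039] ft [-0.57  0.38  0.8 ] t 5.25
tool axes in box: x [np.float64(-1.0), np.float64(0.0)] y [np.float64(0.0), np.float64(1.0)] q [-0.25  0.48  0.35  1.45 -0.   -0.43]
```

View pics/w4.png

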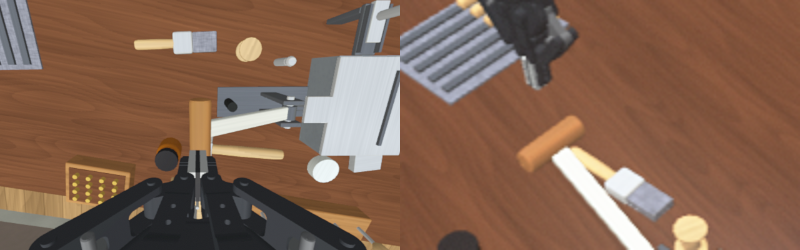

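The crossbar, at wrist (200,125), is centred ahead of the fingers at (198,155). I'll lower to touch it.

>>> shift_gripper(increments=[{"xyz": [0,0,0.12],"finger_gap": 0},{"xyz": [0,0.008,0.08],"finger_gap": 0},{"xyz": [0,0,0.04],"finger_gap": 0},{"finger_gap": 0},{"xyz": [0,0,0.012],"finger_gap": 0},{"xyz": [0,0,0.012],"finger_gap": 0},{"finger_gap": 0}])

```text
t: 5.93
tool_pos: [0.6291, -0.1563, 0.2432]
eef_rot: [-0.294, 3.126, -0.001]
ft_force: [0.3, -0.5, -0.5]
grip_width: -0.0002
gripper_force: 0.0
```

```bash
python3 go.py .6275 -.157 .235
```

```text
tool d [ 0.0017 -0.0004  0.0082] rot [-0.0006  0.0014  0.0005] tcp [ 0.6291 -0.1563  0.2432] ft [ 0.3  -0.55 -0.47] t 5.9333
tool axes in box: x [np.float64(-1.0), np.float64(-0.0)] y [np.float64(-0.0), np.float64(1.0)] q [-0.24  0.48  0.2   1.29  0.   -0.43]
```

In the tool's units: 0.006 m is 0.024, 0.005 m is 0.02.

>>> shift_gripper(increments=[{"xyz": [0,0,0.016],"finger_gap": 0},{"xyz": [0,0,0.016],"finger_gap": 0},{"xyz": [0,-0.012,0.02],"finger_gap": 0},{"xyz": [0,-0.012,0.02],"finger_gap": 0},{"xyz": [0,-0.012,0.024],"finger_gap": 0},{"finger_gap": 0}])

```text
t: 6.43
tool_pos: [0.6312, -0.1665, 0.218]
eef_rot: [-0.292, 3.126, -0.002]
ft_force: [0.6, -1.7, 5.6]
grip_width: -0.0
gripper_force: 2.7
```

```bash
python3 go.py .63 -.165 .215
```

```text
tool d [0.0009 0.0017 0.003 ] rot [-0.0015  0.0014 -0.0007] tcp [ 0.6312 -0.1665  0.218 ] ft [ 0.56 -1.74  5.56] t 6.4333
tool axes in box: x [np.float64(-1.0), np.float64(0.0)] y [np.float64(0.0), np.float64(1.0)] q [-0.26  0.49  0.16  1.23 -0.   -0.44]
```

In the tool's units: 0.007 m is 0.028, 0.005 m is 0.02.

>>> shift_gripper(increments=[{"xyz": [0,-0.008,0.02],"finger_gap": 0},{"xyz": [0,-0.008,0.02],"finger_gap": 0},{"xyz": [0,-0.008,0.028],"finger_gap": 0},{"xyz": [0,-0.008,0.028],"finger_gap": 0},{"xyz": [0,-0.008,0.028],"finger_gap": 0},{"xyz": [0,-0.008,0.028],"finger_gap": 0},{"xyz": [0,-0.008,0.028],"finger_gap": 0}])

```text
t: 7.02
tool_pos: [0.6346, -0.182, 0.1749]
eef_rot: [-0.291, 3.124, -0.009]
ft_force: [1.8, -5.0, 6.7]
grip_width: 0.0001
gripper_force: 3.5
```

```bash
python3 go.py .63 -.165 .215
```

```text
tool d [ 0.0012  0.0173 -0.0402] rot [-0.006   0.0032 -0.0013] tcp [ 0.6346 -0.182   0.1749] ft [ 1.8  -5.01  6.74] t 7.0167
tool axes in box: x [np.float64(-1.0), np.float64(0.0)] y [np.float64(0.0), np.float64(1.0)] q [-0.28  0.52  0.09  1.14 -0.   -0.46]
```

In the tool's units: 0.007 m is 0.028, -0.001 m is -0.004.

>>> shift_gripper(increments=[{"xyz": [0,0,0.028],"finger_gap": 0},{"xyz": [0,-0.004,0.028],"finger_gap": 0},{"xyz": [0,0,0.028],"finger_gap": 0},{"xyz": [0,0,0.028],"finger_gap": 0},{"xyz": [0,0,0.028],"finger_gap": 0},{"xyz": [0,0,0.028],"finger_gap": 0},{"xyz": [0,0.004,0.028],"finger_gap": 0},{"xyz": [0,0.004,0.028],"finger_gap": 0}])

```text
t: 7.68
tool_pos: [0.6339, -0.1795, 0.1178]
eef_rot: [-0.292, 3.126, -0.004]
ft_force: [0.8, -2.6, 5.1]
grip_width: 0.0002
gripper_force: 2.2
```

```bash
python3 go.py .63 -.165 .215
```

```text
tool d [ 0.0009  0.0147 -0.0972] rot [-0.0028  0.002  -0.0007] tcp [ 0.6339 -0.1795  0.1178] ft [ 0.79 -2.57  5.11] t 7.6833
tool axes in box: x [np.float64(-1.0), np.float64(0.0)] y [np.float64(0.0), np.float64(1.0)] q [-0.28  0.55 -0.    1.01 -0.   -0.46]
```

In the tool's units: 0.007 m is 0.028, 0.003 m is 0.012.

>>> shift_gripper(increments=[{"xyz": [0,0,0.028],"finger_gap": 0},{"xyz": [0,0.004,0.028],"finger_gap": 0},{"xyz": [0,0.004,0.028],"finger_gap": 0},{"xyz": [0,0.008,0.028],"finger_gap": 0},{"xyz": [0,0.008,0.024],"finger_gap": 0},{"xyz": [0,0.008,0.024],"finger_gap": 0},{"xyz": [0,0.012,0.024],"finger_gap": 0}])

```text
t: 8.27
tool_pos: [0.6302, -0.1669, 0.0703]
eef_rot: [0.294, -3.127, -0.001]
ft_force: [-0.2, -2.0, 3.2]
grip_width: 0.0
gripper_force: 1.4
```

```bash
python3 go.py .63 -.165 .061
```

```text
tool d [-0.0002  0.0019  0.0093] rot [ 0.0005 -0.0012  0.0002] tcp [ 0.6302 -0.1669  0.0703] ft [-0.19 -2.05  3.19] t 8.2667
tool axes in box: x [np.float64(-1.0), np.float64(-0.0)] y [np.float64(-0.0), np.float64(1.0)] q [-0.26  0.58 -0.09  0.9  -0.   -0.45]
```

In the tool's units: 0.004 m is 0.016, 0.003 m is 0.012.

>>> shift_gripper(increments=[{"xyz": [0,0.004,0.016],"finger_gap": 0},{"xyz": [0,0.004,0.012],"finger_gap": 0},{"xyz": [0,0,0.008],"finger_gap": 0},{"xyz": [0,0,0.008],"finger_gap": 0},{"finger_gap": 0},{"finger_gap": 0},{"finger_gap": 0}])

```text
t: 8.85
tool_pos: [0.6296, -0.1638, 0.0609]
eef_rot: [0.295, -3.127, -0.005]
ft_force: [-2.6, 3.2, 7.6]
grip_width: -0.0
gripper_force: 3.8
```

>>> shift_gripper(increments=[{"xyz": [0,0,0.008],"finger_gap": 0},{"finger_gap": 0},{"finger_gap": 0},{"finger_gap": 0}])

```text
t: 9.18
tool_pos: [0.6296, -0.1638, 0.0607]
eef_rot: [-0.295, 3.128, 0.004]
ft_force: [-4.1, 3.6, 16.6]
grip_width: 0.0002
gripper_force: 8.2
```

The lever is at its stop: TCP height is 0.0607 against 0.061 expected, and the force has climbed to 17 N. I'll check with one picture.

>>> shift_gripper(increments=[{"finger_gap": 0},{"finger_gap": 0},{"finger_gap": 0},{"finger_gap": 0}])

```text
t: 9.52
tool_pos: [0.6296, -0.1638, 0.0607]
eef_rot: [-0.295, 3.128, 0.004]
ft_force: [-6.0, 4.7, 16.4]
grip_width: -0.0001
gripper_force: 8.2
```

```bash
python3 - <<'E'
from h import *
b=cams.snapshot("scene")[:,:,::-1];cv2.imwrite("pics/s5.png",cv2.resize(b[100:320,155:405],None,fx=2.5,fy=2.5))
E
```

```text
(no output)
```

View pics/s5.png

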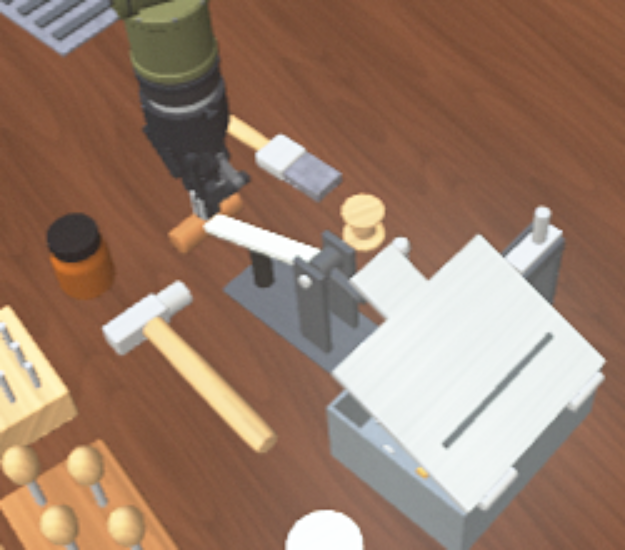

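The flap is up and the lever is down, with the fingers on the crossbar at (207,215). The bolt is still drawn back, with its stub at (541,222), and the loose things in view are undisturbed.

```bash
python3 -c "
from bench import finish_job;print(finish_job())"
```

```text
the job is handed in; nothing more can be done
None
```

The job is handed in at about 9.5 s: the bolt is drawn back to its stop, and the fingers hold the lever at its stop (about 16 N) with the flap raised. The final scene picture shows nothing disturbed, though the bench block was outside that crop and the hand-in gave no verdict.

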